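Press down the clip seam of a storage box lid with a stylus

ROBOT

A 6-joint arm with a two-finger parallel gripper is mounted at the origin on the work surface. World frame = base frame: x ahead of the robot, y to its left, z up, the work surface at z = 0. Lengths are in mm, angles in rad, forces in N, time in s.
With the tool pointing down it reaches from about 350 to 775 mm from the base axis. Payload 7.3 kg.
Tool frame: the origin (TCP) lies at the centre of the arm's flange, where the gripper is bolted on; the fingertips stand 178 mm ahead of it and the grasp point (between the pads) lies 159 mm ahead of it; z points along the fingers, y is the line along which they close (so a half turn about z gives the same grasp; the last joint's range is limited). The gripper opens to 92 mm and grips with 3 to 60 N. Pads are 19 mm wide; open, the fingers measure 130 mm over their backs; the gripper's body (75 mm by 190 mm) begins 47 mm behind the grasp point.
Start: joints at [-1.403, 0.342, 1.524, -0, 1.275, -0.146], TCP at [162.074, -499.359, 404.741] pointing down, gripper open.
Joint ranges: [-2.53, 2.53], [-0.77, 2.02], [0.04, 2.7], [-1, 4.14], [0.28, 2.66], [-3.11, 3.11]. Speed limits (rad/s): [2.57, 2.57, 3.14, 3.14, 3.14, 3.14].

INTERFACE

Orientations are given as [roll, pitch, yaw] about the fixed x, y, z axes, in that order (R = Rz(yaw) Ry(pitch) Rx(roll)).
In Python, from plant import * gives the robot as it stands. The module is installed in compiled form; this text tells all that it offers.
- The arm moves only by the shell command python3 -m inch 'ROWS'. ROWS is JSON, a list of rows, each a list of 5 numbers: the shift along the tool's x, y, z in m, then the turn about the tool's z in rad, then the opening, from 0 (shut) to 1 (fully open). In form: [[tx, ty, tz, spin, claw], ...]. A call has 1 to 8 rows; each row is the pose to reach, as a shift and turn from the pose commanded when the call began, along the tool's axes at that moment; what a row does not reach only later rows make up. A row lasts 1/12 s, in which the tool goes at most 41.7 mm and 7.16 degrees, less where a joint would pass 70% of its speed; a pose out of reach is approached as far as the arm can. A call with a gripper value outside its range is refused whole. The fingers move at their own pace and stop on an object; the grip force is fixed at half the most. Time passes only in rows, so rows that repeat a pose let the fingers close. It gives the time, the measured TCP pose, the force, the opening and the grip force at its end, in the units of the state.
- get_obs(): the state, without advancing time (a new reading comes with each control period).
- capture(name): name is "side" or "top"; returns a dict with "color" (384x512x3 uint8, red, green, blue), "intrinsics" (3x3 intrinsics, pixels), "pose" (4x4, takes a point from camera to world coordinates). Camera axes: x right, y down, z forward; pixel columns grow to the right and rows downward; lengths in mm; the calibration is good to about 2 mm. A picture is of the moment at which its call begins. There is no depth.
- close_job(): hands the job in; it is judged then, once.
Trained networks look in a picture, given as the dict that the camera call returned (one of the last four; its "shot" number tells which), for a name from the list of things; names that differ only in an ending like _2 or _b are one class to them, and where a whole thing is asked for, a point or a joint stands for the part that bears it (a point fixed in the world has none). Each returns a list of dicts, best first, with "conf" (0 to 1); they miss things now and then, are a little off and sometimes report something else, mostly with a low value. They report only what shows in the picture. A call takes as long as a camera call. They do not tell look-alikes from the thing itself.
- look_for(picture, target): "rect" ([centre column, centre row, width, height] in pixels, round what is visible of it).
- trace(picture, target): "pixels" (384x512 bool, what is visible of it) and "rect" ([centre column, centre row, width, height] in pixels, round what is visible of it).
- tip_of(picture, target): "centre" ([column, row] in pixels: a listed point, or the origin of a listed thing).
The state is a dict: "time": time; "joint_positions": joint angles; "dq": joint speeds; "tau": joint torques, N m; "tool_pos": TCP position; "tcp_rot": TCP orientation; "contact_force": force on the tool from outside, world axes, zero at the start; "moment": the same for the moment, N m; "grip_width": finger opening in mm; "finger_force": force on a finger pad.
Only numpy, scipy, OpenCV 4.12 (cv2) and the standard library are available. Lean on these libraries where they do the work, as an engineer would, in place of code of your own. Each camera call takes 0.05 s, during which the arm holds its last target. There are 200 camera calls.

TASK

Take the blue-handled stylus from its stand, set its tip on the white start pad on the black box's lid and draw it along the L-shaped seam to the far end in one unbroken pass, slowly (about 3 cm a second), so that its tip presses the five orange clips flush one after the other. Then put the stylus back upright in its stand, collar resting on the top plate. Touch the box with nothing but the stylus and leave the other things on the bench where they are.

Things in the scene. Friction and masses are not known exactly. Their poses are not given: they have to be found in the camera images.
- box: closed black storage box, 150 (its x) x 200 (its y) x 96 mm high, fixed to the bench; origin under its centre, z up. In its lid (top at z = 96 mm) runs a 20 mm wide, 3 mm deep grey L-shaped channel, the seam, with five orange clips hinged in it in a row; the white start pad marks its start
- seam_start (a point): centre of the white 18 mm square start pad on the channel floor, at (-50, 80, 93) mm in the box's frame; from here the seam runs straight along the box's -x edge towards -y (centre line x = -50, channel from y = 90 to -85 mm)
- seam_corner (a point): the corner of the seam's centre line, on the channel floor, at (-50, -75, 93) mm in the box's frame; from here the seam runs straight along the box's -y edge towards +x (centre line y = -75, channel to x = 62 mm, where it ends just past the fifth clip)
- stylus: loose stylus, 150 mm long, about 150 g; origin at its tip's lowest point, z up its axis to the handle. Round-ended steel shaft 12 mm in diameter up to z = 75, round collar 36 mm in diameter z = 75 to 81, square blue handle 22 x 22 mm (faces along its x and y) z = 81 to 150. It starts upright in the stand, hanging by its collar
- stylus_tip (a point): the lowest point of the stylus's rounded (6 mm radius) tip
- stand: fixed stylus stand, 90 x 90 x 85 mm: dark base plate, two posts and a 12 mm wooden top plate; origin under its centre
- stand_hole (a point): centre of the 22 mm hole in the stand's top plate, at the plate's upper face (85 mm above the bench); the collar of the stylus rests here, its tip then 10 mm above the bench
- clip1 (a joint): first clip along the seam from the start: orange plate 40 x 16 x 4 mm, hinged at its end nearer the start; angle in rad, 0 = flush (top at 93 mm over the bench), about 0.3 = free end standing up 12 mm. It stays at whatever angle it is left
- clip1_end (a point): fixed point on the box: where the top of the first clip's free end (2 mm in from it) lies when the clip is flush; on the seam's centre line
- clip2 (a joint): second clip along the seam from the start: orange plate 40 x 16 x 4 mm, hinged at its end nearer the start; angle in rad, 0 = flush (top at 93 mm over the bench), about 0.3 = free end standing up 12 mm. It stays at whatever angle it is left
- clip2_end (a point): fixed point on the box: where the top of the second clip's free end (2 mm in from it) lies when the clip is flush; on the seam's centre line
- clip3 (a joint): third clip along the seam from the start: orange plate 40 x 16 x 4 mm, hinged at its end nearer the start; angle in rad, 0 = flush (top at 93 mm over the bench), about 0.3 = free end standing up 12 mm. It stays at whatever angle it is left
- clip3_end (a point): fixed point on the box: where the top of the third clip's free end (2 mm in from it) lies when the clip is flush; on the seam's centre line
- clip4 (a joint): fourth clip along the seam from the start: orange plate 40 x 16 x 4 mm, hinged at its end nearer the start; angle in rad, 0 = flush (top at 93 mm over the bench), about 0.3 = free end standing up 12 mm. It stays at whatever angle it is left
- clip4_end (a point): fixed point on the box: where the top of the fourth clip's free end (2 mm in from it) lies when the clip is flush; on the seam's centre line
- clip5 (a joint): fifth clip along the seam from the start: orange plate 40 x 16 x 4 mm, hinged at its end nearer the start; angle in rad, 0 = flush (top at 93 mm over the bench), about 0.3 = free end standing up 12 mm. It stays at whatever angle it is left
- clip5_end (a point): fixed point on the box: where the top of the fifth clip's free end (2 mm in from it) lies when the clip is flush; on the seam's centre line
- dumbbell: bystander, to be left alone: steel hex dumbbell, 185 mm long; origin under its centre
- trainer: bystander, to be left alone: red silicone finger trainer ring, 72 mm across, 24 mm high; origin under its centre
- jar: bystander, to be left alone: empty glass jar, 76 mm across, 110 mm high; origin under its centre
- foot_roller: bystander, to be left alone: wooden foot roller, 225 x 90 mm, 57 mm high; origin under its centre
- bottle: bystander, to be left alone: bottle, 60 mm across, 150 mm high; origin under its centre
There are look-alikes about, which are no part of the job. What is shaped like the box but green, purple or yellow is not meant.

How it is judged (in metres and radians):
On the way, in this order (a step that is already met when the one before it is completed fails the run):
1. the stylus tip is set on the white start pad (within 12 mm of its centre), all clips still up (distance between stylus_tip and seam_start below 0.012 m and value of joint each of clip1, clip2, clip3, clip4, clip5 above 0.12 rad), for 0.05 s.
2. the stylus tip has come along the seam to the far end of the first clip (within 12 mm), which is flush (under 0.07 rad), the later clips still up (distance between stylus_tip and clip1_end below 0.012 m and value of joint clip1 below 0.07 rad and value of joint each of clip2, clip3, clip4, clip5 above 0.12 rad), for 0.05 s.
3. the stylus tip has come along the seam to the far end of the second clip (within 12 mm), which is flush (under 0.07 rad), the later clips still up (distance between stylus_tip and clip2_end below 0.012 m and value of joint clip2 below 0.07 rad and value of joint each of clip3, clip4, clip5 above 0.12 rad), for 0.05 s.
4. the stylus tip has come along the seam to the far end of the third clip (within 12 mm), which is flush (under 0.07 rad), the later clips still up (distance between stylus_tip and clip3_end below 0.012 m and value of joint clip3 below 0.07 rad and value of joint each of clip4, clip5 above 0.12 rad), for 0.05 s.
5. the stylus tip has come along the seam to the far end of the fourth clip (within 12 mm), which is flush (under 0.07 rad), the later clips still up (distance between stylus_tip and clip4_end below 0.012 m and value of joint clip4 below 0.07 rad and value of joint clip5 above 0.12 rad), for 0.05 s.
6. the stylus tip has come along the seam to the far end of the fifth clip (within 12 mm), which is flush (under 0.07 rad) (distance between stylus_tip and clip5_end below 0.012 m and value of joint clip5 below 0.07 rad), for 0.05 s.
At the end, for the whole second after the job is handed in: all five clips are flush (under 0.07 rad, 3 mm at the free end) and the released stylus hangs at rest upright in its stand (within 0.1 rad, tip within 10 mm of the hole's axis, collar on the plate within 4 mm) (value of joint each of clip1, clip2, clip3, clip4, clip5 below 0.07 rad and horizontal distance between stylus_tip and stand_hole below 0.01 m and angle between stylus's own z axis and vertical below 0.1 rad and height (world z) of stylus_tip between 0.006 and 0.014 m and linear speed of stylus below 0.02 m/s); the robot touches nothing.
It fails at once if the stylus moves faster than 15 cm/s while it touches the box or its clips (contact force between stylus and box above 0.3 N and linear speed of stylus above 0.15 m/s).
It fails at once if the tip is lifted more than 20 mm over the seam between the first clip being pressed and the last (value of joint clip1 below 0.07 rad and value of joint clip5 above 0.12 rad and z of stylus_tip in the frame of box above 0.113 m).
It fails at once if the gripper or arm touches the box or its clips (contact force between any of the fingers, the arm and box above 0.5 N).
It fails at once if a bystander is moved by more than 20 mm (distance of any of dumbbell, trainer, jar, foot_roller, bottle from where it was at the start of the episode above 0.02 m).
It also fails if it takes over 70 s, if anything falls off the work surface, if the arm or the gripper's body presses on something with over 40 N, if the wrist force passes 120 N, or if a joint passes its speed limit or range.

## Working session

There is one attempt and no reset: what is moved stays moved. The work goes in short steps, Python scripts to look and compute and a shell command to move; the robot and the scene stay as the last step left them, time stands still between calls to the robot, and variables do not carry over. Pictures are saved under pics/ and viewed, at most 10 in all, crops included, and the job is handed in when it is done.

```bash
mkdir -p pics; cat > h.py <<'E'
from plant import *
import numpy as np, cv2
def save(c,n,crop=None,s=1):
    im=c["color"][:,:,::-1]
    if crop: x0,y0,x1,y1=crop; im=im[y0:y1,x0:x1]
    cv2.imwrite("pics/"+n,cv2.resize(im,None,fx=s,fy=s,interpolation=cv2.INTER_CUBIC))
def onz(c,px,z):
    K=np.array(c["intrinsics"]);T=np.array(c["pose"])
    d=T[:3,:3]@np.linalg.inv(K)@[px[0],px[1],1];o=T[:3,3]
    return o+d*(z-o[2])/d[2]
def proj(c,P):
    K=np.array(c["intrinsics"]);T=np.array(c["pose"])
    p=K@(T[:3,:3].T@(np.array(P,float)-T[:3,3]));return p[:2]/p[2]
E
python3 - <<'E'
from h import *
print(get_obs())
a=capture("top");b=capture("side")
ims=np.hstack([a["color"],b["color"]])
save(a,"top.png",None,1.5);save(b,"side.png",None,1.5)
for n,c in(("top",a),("side",b)):
    print(n,np.round(c["pose"],3).tolist(),np.round(c["intrinsics"],1).tolist())
    for t in("box","stylus","stand","jar","bottle"):
        print(t,[(np.round(r["rect"]).tolist(),round(r["conf"],2)) for r in look_for(c,t)[:4]])
    for t in("seam_start","seam_corner","stand_hole","stylus_tip","clip1_end","clip5_end","clip2_end"):
        print(t,[(np.round(r["centre"],1).tolist(),round(r["conf"],2)) for r in tip_of(c,t)[:4]])
E
```

```text
{'time': 0.0, 'joint_positions': array([-1.40294715e+00,  3.42728071e-01,  1.52496289e+00, -3.59603341e-05,
        1.27538610e+00, -1.45984310e-01]), 'dq': array([-5.32079407e-04,  5.43482638e-04,  4.19880106e-04, -3.72634805e-05,
       -9.64504092e-04, -1.12695591e-03]), 'tau': array([-1.54998645e-03, -4.31246603e+01, -2.44219869e+01,  7.15665333e-02,
        5.59677801e-02, -1.09340010e-04]), 'tool_pos': array([ 162.07577822, -499.23246669,  404.06087344]), 'tcp_rot': array([-3.14011904e+00, -1.81909333e-04,  3.13843846e-01]), 'contact_force': array([-0.48654736,  0.6052385 , -0.18363512]), 'moment': array([ 0.07953793,  0.03091881, -0.00435336]), 'finger_force': 0.0, 'grip_width': 91.69036888958775}
top [[-0.016, -0.997, 0.076, 398.698], [-1.0, 0.017, 0.008, -23.804], [-0.01, -0.076, -0.997, 1617.805], [0.0, 0.0, 0.0, 1.0]] [[453.1, 0.0, 258.8], [0.0, 453.1, 189.1], [0.0, 0.0, 1.0]]
box [([168.0, 286.0, 71.0, 60.0], 0.93), ([217.0, 190.0, 61.0, 51.0], 0.83), ([317.0, 255.0, 69.0, 63.0], 0.76), ([132.0, 210.0, 73.0, 62.0], 0.66)]
stylus [([201.0, 205.0, 11.0, 6.0], 0.63)]
stand [
[... 1174 characters left out ...]
, 213.0, 7.0, 13.0], 0.24)]
jar [([125.0, 247.0, 40.0, 55.0], 0.62)]
bottle [([302.0, 127.0, 18.0, 43.0], 0.63)]
seam_start [([243.7, 244.7], 0.95), ([215.4, 359.6], 0.91), ([379.1, 339.1], 0.77), ([345.4, 181.3], 0.58)]
seam_corner [([270.7, 209.4], 0.96), ([399.4, 281.5], 0.92), ([263.9, 302.4], 0.82), ([366.5, 156.8], 0.67)]
stand_hole [([243.0, 161.1], 0.56)]
stylus_tip []
clip1_end [([254.5, 234.0], 0.69), ([233.4, 340.4], 0.67), ([352.8, 170.2], 0.65), ([388.6, 315.5], 0.62)]
clip5_end [([234.4, 200.0], 0.91), ([226.1, 279.2], 0.91), ([338.5, 146.5], 0.76), ([355.2, 266.6], 0.68)]
clip2_end [([358.6, 167.5], 0.96), ([258.7, 221.2], 0.95), ([247.3, 322.7], 0.83), ([391.3, 301.7], 0.61)]
```

View pics/top.png

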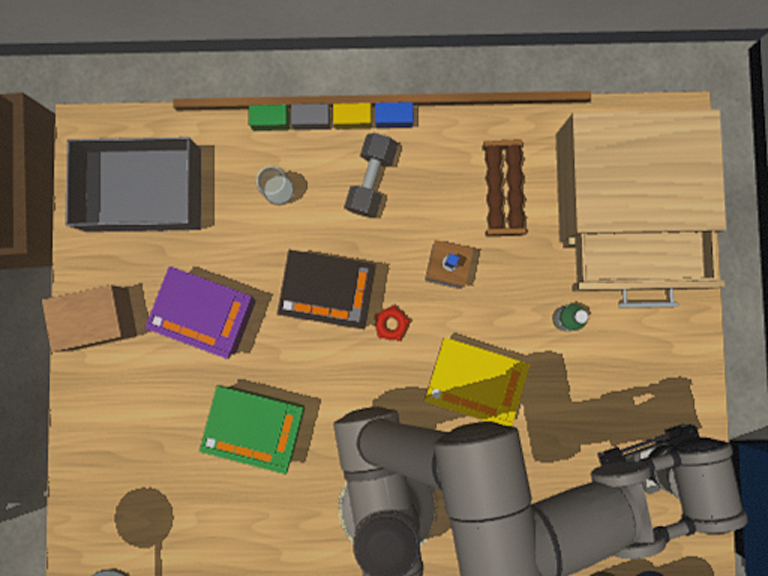

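View pics/side.png

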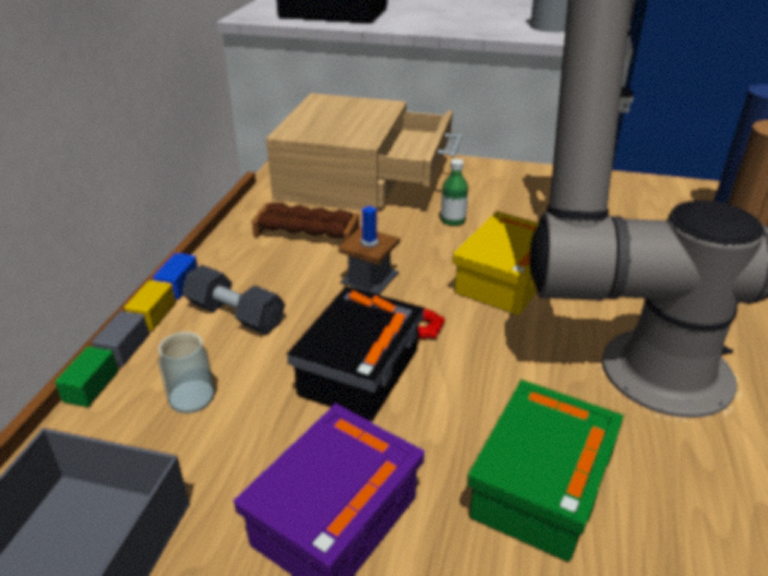

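The candidate boxes in the top picture (pixels at 1.5x) are black at (325,288), purple (200,310), green (252,427) and yellow (477,380). The black one is meant, as described. It has its pad at (288,305), and the stylus stand is at (452,262). I'll fit the poses and check them in one enlarged crop.

```bash
cat > fit.py <<'E'
from h import *
from scipy.optimize import least_squares
L={"seam_start":(-50,80,93),"seam_corner":(-50,-75,93)}
a=capture("top");b=capture("side")
g={"top":(217,192),"side":(235,237)}
obs=[];e1={}
for n,c in(("top",a),("side",b)):
    for t in("seam_start","seam_corner","clip1_end","clip2_end","clip3_end","clip4_end","clip5_end"):
        r=[x for x in tip_of(c,t) if np.hypot(*(np.array(x["centre"])-g[n]))<55]
        if r:
            if t in L: obs.append((c,L[t],r[0]["centre"],n+t))
            else: e1[n,t]=r[0]["centre"]; obs.append((c,t,r[0]["centre"],n+t))
def W(p,l): 
    x,y,z=l;co,s=np.cos(p[2]),np.sin(p[2]);return [p[0]+co*x-s*y,p[1]+s*x+co*y,z]
def loc(p,t):
    i=int(t[4])-1
    return (-50,p[3+i],93) if i<3 else (p[3+i],-75,93)
def res(p): return np.concatenate([proj(c,W(p,loc(p,l) if isinstance(l,str) else l))-px for c,l,px,_ in obs])
p0=onz(a,g["top"],96)
s=onz(a,(189.6,203.3),93);k=onz(a,(238,211),93);yaw=np.arctan2(*(s-k)[:2][::-1])-np.pi/2
r=least_squares(res,[p0[0],p0[1],yaw,28,-15,-60,0,50],loss="soft_l1")
p=r.x;print("box",np.round(p,3))
for (_,_,_,n),e in zip(obs,res(p).reshape(-1,2)):print(n,np.round(e,1))
np.save("box.npy",p)
# blue handle, both cams
q=[]
for n,c,ctr in(("top",a,(301,174)),("side",b,(246,152))):
    h=cv2.cvtColor(c["color"],cv2.COLOR_RGB2HSV);m=((h[:,:,0]>105)&(h[:,:,0]<130)&(h[:,:,1]>150)&(h[:,:,2]>60)).astype(np.uint8)
    M=np.zeros_like(m);M[ctr[1]-30:ctr[1]+30,ctr[0]-20:ctr[0]+20]=1
    ys,xs=np.where(m*M);print(n,len(xs),xs.mean(),ys.mean(),xs.min(),xs.max(),ys.min(),ys.max());q.append((c,(xs.mean(),ys.mean())))
    print("hole",[(np.round(x["centre"],1).tolist(),onz(c,x["centre"],85).round(1).tolist()) for x in tip_of(c,"stand_hole")[:2]])
    print("stylus mask mean z125->",onz(c,q[-1][1],125).round(1))
def R(v): return np.concatenate([proj(q[0][0],(v[0],v[1],v[2]))-q[0][1],proj(q[1][0],(v[0],v[1],125))-q[1][1]])
print("stylus xy",least_squares(R,[450,-100,140]).x)
# overlay
def overlay(c,crop,s,name):
    im=cv2.resize(c["color"][crop[1]:crop[3],crop[0]:crop[2],::-1],None,fx=s,fy=s,interpolation=cv2.INTER_CUBIC)
    f=lambda l:tuple(int(v) for v in (proj(c,W(p,l))-crop[:2]+.5)*s)
    for l in((75,100),(75,-100),(-75,-100),(-75,100)): cv2.circle(im,f((*l,96)),2,(255,255,0),-1)
    cv2.polylines(im,[np.array([f((-50,80,93)),f((-50,-75,93)),f((62,-75,93))])],False,(0,255,0),1)
    return im
A=overlay(a,(180,150,330,225),5,"");B=overlay(b,(180,125,290,275),4,"")
cv2.imwrite("pics/o1.png",A);cv2.imwrite("pics/o2.png",B)
E
python3 fit.py
```

```text
box [ 5.0612e+02  1.2791e+02 -1.4800e-01  2.9691e+01 -1.4570e+01 -5.8586e+01
  6.8210e+00  4.5289e+01]
topseam_start [ 0.4 -0.8]
topseam_corner [-0.5  0.4]
topclip1_end [2.3 0.4]
topclip2_end [-0.4  0.2]
topclip3_end [0.  1.8]
topclip4_end [-0.8  0.5]
topclip5_end [0.9 0.9]
sideseam_start [ 0.9 -1.9]
sideseam_corner [-0.5 -4.9]
sideclip1_end [-1.4  0.7]
sideclip2_end [-0.9 -1.6]
sideclip3_end [1.1 0.9]
sideclip4_end [-0.8  1.2]
sideclip5_end [-0.9  1.7]
top 40 301.4 172.65 298 305 169 176
hole []
stylus mask mean z125-> [ 564.5 -153.3  125. ]
side 174 245.57471264367817 148.88505747126436 242 250 138 160
hole [([242.3, 161.0], [572.3, -148.0, 85.0]), ([155.4, 208.3], [725.3, 127.5, 85.0])]
stylus mask mean z125-> [ 563.  -152.2  125. ]
stylus xy [ 563.04068755 -152.17245658  138.04412567]
```

View pics/o1.png

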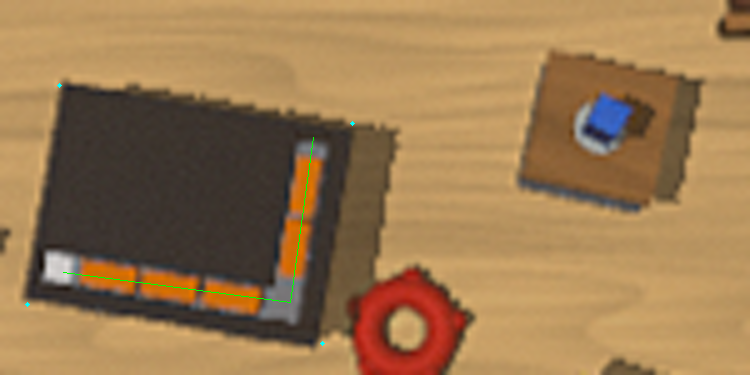

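View pics/o2.png

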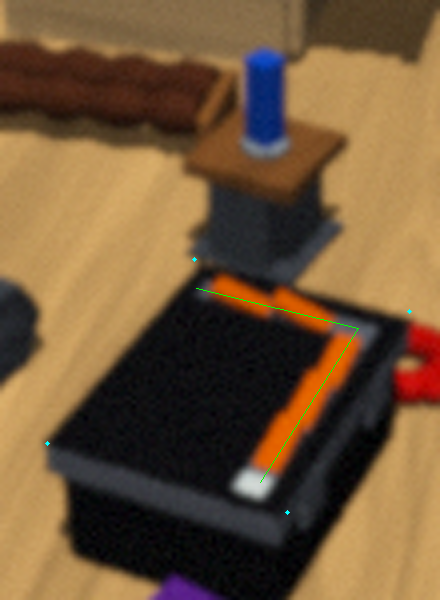

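The overlay confirms the black box. Its fit is about 1 px off: the pad is at (58,267) in the crop and the model at (64,272). The stylus hangs at about (600,118). I'll refine the box photometrically and estimate the handle yaw.

```bash
cat > fit2.py <<'E'
from h import *
from scipy.optimize import minimize
p=np.load("box.npy")[:3]
A=capture("top");B=capture("side");S=6
def Wl(p,l):
    l=np.array(l,float);co,s=np.cos(p[2]),np.sin(p[2]);return np.c_[p[0]+co*l[:,0]-s*l[:,1],p[1]+s*l[:,0]+co*l[:,1],l[:,2]]
def polys(h4):
    o=[("grey",[(-60,90,93),(-40,90,93),(-40,-65,93),(62,-65,93),(62,-85,93),(-60,-85,93)]),("white",[(-59,89,93),(-41,89,93),(-41,71,93),(-59,71,93)])]
    for hy in(68,24,-20): o.append(("orange",[(-58,hy,93),(-42,hy,93),(-42,hy-38,105),(-58,hy-38,105)]))
    for hx in(h4,h4+44): o.append(("orange",[(hx,-83,93),(hx,-67,93),(hx+38,-67,105),(hx+38,-83,105)]))
    return o
def render(c,p,h4,crop,lab):
    x0,y0,x1,y1=crop;im=np.zeros(((y1-y0)*S,(x1-x0)*S),np.uint8)
    for n,P in polys(h4):
        pts=np.array([proj(c,w) for w in Wl(p,P)])
        cv2.fillPoly(im,[np.round((pts-[x0,y0]+.5)*S-.5).astype(np.int32)],lab[n])
    return im
lab=dict(grey=1,white=2,orange=3)
def cost(v,cams):
    e=0
    for c,crop in cams:
        x0,y0,x1,y1=crop
        im=render(c,v[:3]*[1,1,.01],v[3],crop,lab)
        pix=c["color"][y0:y1,x0:x1].astype(float)
        F=np.stack([cv2.resize((im==k).astype(np.float32),None,fx=1/S,fy=1/S,interpolation=cv2.INTER_AREA) for k in range(4)],-1)
        F=cv2.GaussianBlur(F,(0,0),.6)
        # lid mask
        m=np.zeros(pix.shape[:2],np.uint8)
        pts=np.array([proj(c,w) for w in Wl(p,[(66,92,96),(66,-92,96),(-66,-92,96),(-66,92,96)])])-[x0,y0]
        cv2.fillPoly(m,[np.round(pts).astype(np.int32)],1);m=m>0
        X=F[m];Y=pix[m];co,*_=np.linalg.lstsq(X,Y,rcond=None);e+=((X@co-Y)**2).mean()
    return e
cs={"top":[(A,(180,160,265,225))],"side":[(B,(185,185,290,260))]};cs["both"]=cs["top"]+cs["side"]
for n,cams in cs.items():
    r=min((minimize(cost,[p[0]+d,p[1]+e,p[2]*100,-33],args=(cams,),method="Nelder-Mead",options=dict(initial_simplex=np.array([p[0]+d,p[1]+e,p[2]*100,-33])+np.array([[0,0,0,0],[5,0,0,0],[0,5,0,0],[0,0,4,0],[0,0,0,5]]),xatol=.05,fatol=.01)) for d in(-3,3) for e in (-3,3)),key=lambda r:r.fun)
    v=r.x;print(n,np.round(v,2),r.fun)
np.save("box2.npy",[v[0],v[1],v[2]/100,v[3]])
# stylus: photometric box handle fit in each camera
def hand(c,v,z0=91,z1=160):
    x,y,t=v;co,s=np.cos(t),np.sin(t)
    return np.array([proj(c,(x+11*(a*co-b*s),y+11*(a*s+b*co),z)) for z in(z0,z1) for a in(-1,1) for b in(-1,1)])
def blue(c,crop):
    x0,y0,x1,y1=crop;q=c["color"][y0:y1,x0:x1].astype(float);return np.clip((q[:,:,2]-q[:,:,0])/np.maximum(q[:,:,2],40)/.85,0,1)
def sc(v,cams):
    e=0
    for c,crop in cams:
        x0,y0,x1,y1=crop;im=np.zeros(((y1-y0)*S,(x1-x0)*S),np.float32)
        h=cv2.convexHull(np.round((hand(c,v)-[x0,y0]+.5)*S-.5).astype(np.int32));cv2.fillPoly(im,[h],1)
        F=cv2.GaussianBlur(cv2.resize(im,None,fx=1/S,fy=1/S,interpolation=cv2.INTER_AREA),(0,0),.6)
        e+=((F-blue(c,crop))**2).sum()
    return e
sc_={"top":[(A,(285,160,318,188))],"side":[(B,(230,128,262,172))]};sc_["both"]=sc_["top"]+sc_["side"]
for n,cams in sc_.items():
    R=[]
    for t in np.arange(-.75,.8,.15):
        r=minimize(lambda u:sc((u[0],u[1],t),cams),[563,-152],method="Nelder-Mead",options=dict(xatol=.1,initial_simplex=[[560,-150],[566,-150],[563,-156]]));R.append((round(t,2),round(r.fun,2),*r.x.round(1)))
    print(n,*R,sep="\n ")
np.save("pixtop.npy",A["color"])
im=cv2.resize(A["color"][158:190,284:320,::-1],None,fx=14,fy=14,interpolation=cv2.INTER_CUBIC)
im2=cv2.resize(B["color"][130:175,228:264,::-1],None,fx=10,fy=10,interpolation=cv2.INTER_CUBIC)[:448,:]
cv2.imwrite("pics/st.png",np.hstack([cv2.resize(im,(390,448)),im2[:,:360]]))
E
python3 fit2.py
```

```text
top [505.55 129.3  -18.36 -30.27] 79.76950928278922
side [506.19 129.15 -17.93 -29.92] 124.03546680372679
both [506.02 129.32 -18.31 -30.03] 208.26702453166104
top
 (np.float64(-0.75), np.float64(7.69), np.float64(561.3), np.float64(-151.1))
 (np.float64(-0.6), np.float64(6.91), np.float64(562.0), np.float64(-151.4))
 (np.float64(-0.45), np.float64(7.83), np.float64(561.5), np.float64(-151.0))
 (np.float64(-0.3), np.float64(9.33), np.float64(561.6), np.float64(-151.0))
 (np.float64(-0.15), np.float64(11.19), np.float64(561.6), np.float64(-151.9))
 (np.float64(0.0), np.float64(12.42), np.float64(561.8), np.float64(-151.6))
 (np.float64(0.15), np.float64(13.2), np.float64(562.7), np.float64(-151.8))
 (np.float64(0.3), np.float64(13.04), np.float64(562.4), np.float64(-151.6))
 (np.float64(0.45), np.float64(12.24), np.float64(562.5), np.float64(-152.2))
 (np.float64(0.6), np.float64(10.97), np.float64(562.2), np.float64(-151.7))
 (np.float64(0.75), np.float64(9.11), np.float64(562.3), np.float64(-151.4))
side
 (np.float64(-0.75), np.float64(25.29), np.float64(562.2), np.float64(-149.4))

[... 934 characters left out ...]
))
 (np.float64(-0.45), np.float64(37.61), np.float64(562.7), np.float64(-151.0))
 (np.float64(-0.3), np.float64(36.12), np.float64(562.0), np.float64(-151.1))
 (np.float64(-0.15), np.float64(29.74), np.float64(561.9), np.float64(-151.5))
 (np.float64(0.0), np.float64(23.58), np.float64(561.7), np.float64(-150.4))
 (np.float64(0.15), np.float64(19.33), np.float64(561.9), np.float64(-150.8))
 (np.float64(0.3), np.float64(19.3), np.float64(562.2), np.float64(-151.2))
 (np.float64(0.45), np.float64(19.86), np.float64(562.0), np.float64(-151.1))
 (np.float64(0.6), np.float64(26.1), np.float64(562.2), np.float64(-151.1))
 (np.float64(0.75), np.float64(31.5), np.float64(561.6), np.float64(-151.2))
```

View pics/st.png

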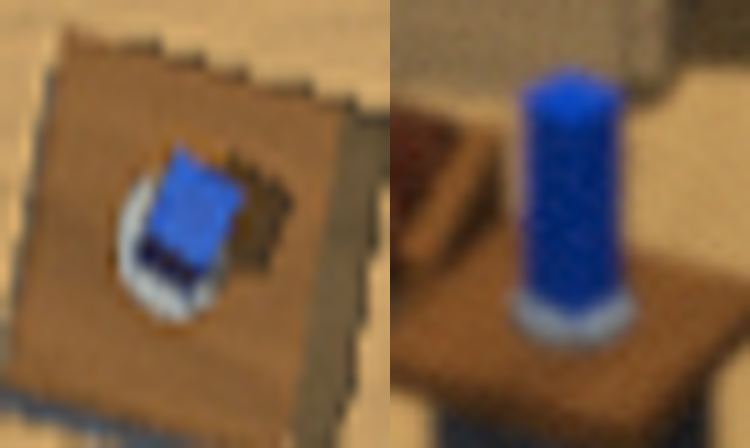

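The refined box pose is (506.0, 129.3) with yaw -0.183, and both cameras agree. The crop shows the blue handle as a diamond in the side view and gives a yaw of about -0.52 (25–30°), at (562,-151). Moving above the stand.

```bash
cat > to.py <<'E'
import sys
from h import *
o=get_obs();x,y,z,w=map(float,sys.argv[1:5]);p=o["tool_pos"];yw=o["tcp_rot"][2]
R=cv2.Rodrigues(np.array([0,0,yw]))[0]@np.diag([1,-1,-1.])
print("at",p.round(1),o["tcp_rot"].round(4),"shift",(R.T@(np.array([x,y,z])-p)/1000).round(4),"spin",round(yw-w,4),"F",o["contact_force"].round(1),"grip",round(o["grip_width"],1),"t",round(o["time"],2))
E
python3 -m inch '[[0.488,-0.207,0,-0.736,1],[0.488,-0.207,0,-0.736,1],[0.488,-0.207,0,-0.736,1],[0.488,-0.207,0,-0.736,1],[0.488,-0.207,0,-0.736,1],[0.488,-0.207,0,-0.736,1],[0.488,-0.207,0,-0.736,1],[0.488,-0.207,0,-0.736,1]]'; python3 to.py 562 -151 405 1.05
```

```text
time: 2.97
tool_pos: [415.0, -279.1, 405.0]
tcp_rot: [3.141, 0.0, 1.05]
contact_force: [0.7, -1.3, -0.3]
grip_width: 92.0
finger_force: 0.0
at [ 415.  -279.1  405. ] [3.1410e+00 2.0000e-04 1.0503e+00] shift [ 0.1843  0.0638 -0.    ] spin 0.0003 F [ 0.7 -1.3 -0.3] grip 92.0 t 2.97
```

```bash
python3 -m inch '[[0.184,0.064,0,0,1],[0.184,0.064,0,0,1],[0.184,0.064,0,0,1],[0.184,0.064,0,0,1],[0.184,0.064,0,0,1],[0.184,0.064,0,0,1]]'; python3 to.py 562 -151 279 1.05
python3 - <<'E'
from h import *
b=capture("side");a=capture("top")
A=cv2.resize(a["color"][150:200,270:330,::-1],None,fx=6,fy=6,interpolation=cv2.INTER_CUBIC)
B=cv2.resize(b["color"][60:185,190:300,::-1],None,fx=4,fy=4,interpolation=cv2.INTER_CUBIC)
for n,P in(("fingertip+",1),("f-",-1)):
    yaw=1.05;d=np.array([np.sin(yaw),-np.cos(yaw),0])*46*P
    q=proj(b,np.array([562,-151,227])+d);print(q)
cv2.imwrite("pics/c1.png",B)
E
```

```text
time: 3.47
tool_pos: [563.9, -149.2, 404.2]
tcp_rot: [3.141, -0.002, 1.055]
contact_force: [-0.9, 0.9, -1.3]
grip_width: 92.1
finger_force: 0.0
at [ 563.9 -149.2  404.2] [ 3.1410e+00 -1.8000e-03  1.0548e+00] shift [-0.0025 -0.0008  0.1252] spin 0.0048 F [-0.9  0.9 -1.3] grip 92.1 t 3.47
[233.92292018 112.14503824]
[257.50547465 122.28680464]
```

View pics/c1.png

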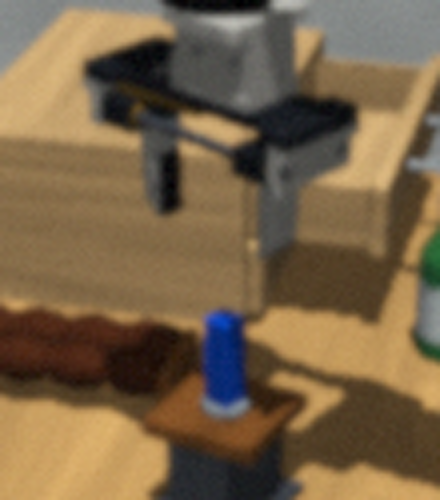

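The gripper stands centred over the upright blue handle (crop (225,360)), with the fingers on either side. Descending, then gripping.

```bash
python3 -m inch '[[0.002,0,0.03,0,1],[0.002,0,0.06,0,1],[0.002,0,0.09,0,1],[0.002,0,0.115,0,1],[0.002,0,0.126,0,1],[0.002,0,0.126,0,1],[0.002,0,0.126,0,1]]'; python3 -m inch '[[0,0,0,0,0],[0,0,0,0,0],[0,0,0,0,0],[0,0,0,0,0],[0,0,0,0,0],[0,0,0,0,0],[0,0,0,0,0],[0,0,0,0,0]]'; python3 to.py 562 -151 279 1.05
```

```text
time: 4.15
tool_pos: [561.8, -152.2, 279.4]
tcp_rot: [3.141, 0.0, 1.049]
contact_force: [-0.5, -0.6, -0.5]
grip_width: 91.9
finger_force: 0.0
time: 4.82
tool_pos: [561.9, -151.3, 278.7]
tcp_rot: [3.142, 0.0, 1.05]
contact_force: [0.1, 1.0, -0.9]
grip_width: 43.3
finger_force: 0.0
at [ 561.9 -151.3  278.7] [3.1415e+00 1.0000e-04 1.0499e+00] shift [ 0.0004 -0.0001 -0.0003] spin -0.0001 F [ 0.1  1.  -0.9] grip 43.3 t 4.82
```

```bash
python3 -m inch '[[0,0,0,0,0],[0,0,0,0,0],[0,0,0,0,0],[0,0,0,0,0],[0,0,0,0,0],[0,0,0,0,0],[0,0,0,0,0],[0,0,0,0,0]]'; python3 to.py 562 -151 279 1.05
```

```text
time: 5.48
tool_pos: [561.8, -151.3, 278.6]
tcp_rot: [-3.141, 0.0, 1.05]
contact_force: [-0.8, 0.2, -0.6]
grip_width: 21.8
finger_force: 30.0
at [ 561.8 -151.3  278.6] [-3.1414  0.      1.0498] shift [ 0.0004 -0.     -0.0004] spin -0.0002 F [-0.8  0.2 -0.6] grip 21.8 t 5.48
```

The grip is flush at 21.8 mm. Lifting, then carrying to above the start pad.

```bash
python3 -m inch '[[0,0,-0.01,0,0],[0,0,-0.03,0,0],[0,0,-0.05,0,0],[0,0,-0.07,0,0],[0,0,-0.09,0,0],[0,0,-0.11,0,0],[0,0,-0.12,0,0],[0,0,-0.125,0,0]]'
python3 -m inch '[[0.009,-0.008,0,0,0],[0.027,-0.026,0,0,0],[0.05,-0.048,0,0,0],[0.073,-0.07,0,0,0],[0.096,-0.092,0,0,0],[0.119,-0.113,0,0,0],[0.142,-0.135,0,0,0],[0.1645,-0.157,0,0,0]]'
python3 -m inch '[[0.023,-0.0215,0,0,0],[0.046,-0.043,0,0,0],[0.069,-0.066,0,0,0],[0.09,-0.086,0,0,0],[0.102,-0.098,0,0,0],[0.108,-0.103,0,0,0],[0.11,-0.105,0,0,0],[0.11,-0.105,0,0,0]]'
python3 to.py 471.4 217.1 403.7 1.05
python3 - <<'E'
from h import *
b=capture("side");a=capture("top")
for n,c in(("top",a),("side",b)):
    for t in("stylus_tip","seam_start"):
        print(n,t,[(np.round(r["centre"],1).tolist(),round(r["conf"],2)) for r in tip_of(c,t)[:4]])
    print(proj(c,(471.4,217.1,135)),proj(c,(471.4,217.1,93)),proj(c,(471.4,217.1,210)))
cv2.imwrite("pics/d1.png",cv2.resize(b["color"][150:290,170:310,::-1],None,fx=4,fy=4,interpolation=cv2.INTER_CUBIC))
E
```

```text
time: 6.15
tool_pos: [561.9, -151.4, 405.9]
tcp_rot: [3.138, -0.0, 1.05]
contact_force: [0.7, -0.1, -1.7]
grip_width: 21.8
finger_force: 30.0
time: 6.82
tool_pos: [506.3, 71.5, 402.3]
tcp_rot: [-3.139, 0.001, 1.05]
contact_force: [0.9, -0.2, -0.5]
grip_width: 21.8
finger_force: 30.0
time: 7.48
tool_pos: [470.9, 217.4, 402.9]
tcp_rot: [-3.141, 0.001, 1.051]
contact_force: [-1.2, -1.1, -1.4]
grip_width: 22.2
finger_force: 30.0
at [470.9 217.4 402.9] [-3.1408e+00  1.2000e-03  1.0507e+00] shift [ 0.      0.0005 -0.0008] spin 0.0007 F [-1.2 -1.1 -1.4] grip 22.2 t 7.48
top stylus_tip []
top seam_start [([103.7, 216.9], 0.94), ([140.2, 295.0], 0.91), ([190.4, 203.5], 0.76), ([290.7, 262.9], 0.65)]
[189.31224729 202.47406527] [191.33569602 203.05072211] [185.40025576 201.35919806]
side stylus_tip [([243.1, 230.1], 0.86)]
side seam_start [([216.8, 362.7], 0.96), ([241.1, 244.4], 0.71), ([349.6, 178.1], 0.69), ([379.5, 335.3], 0.67)]
[242.70181142 231.26226488] [242.94930702 245.57394392] [242.22870301 203.90430008]
```

View pics/d1.png

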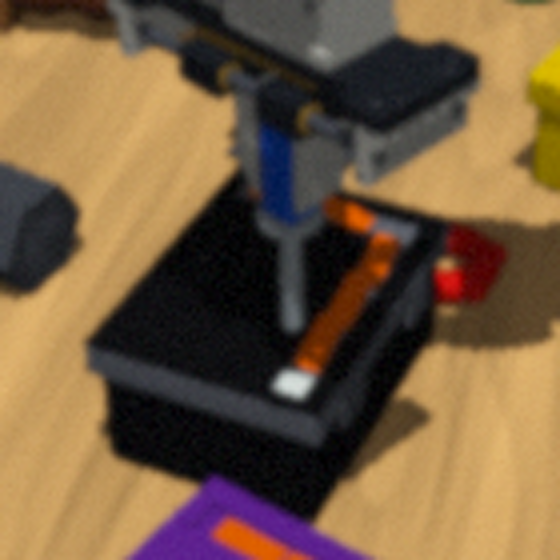

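The tip shows at (290,332) in the crop, straight above the white pad at (293,383), and agrees with the prediction within 1 px. Descending gently.

```bash
python3 -m inch '[[0,0,0.01,0,0],[0,0,0.022,0,0],[0,0,0.031,0,0],[0,0,0.035,0,0],[0,0,0.037,0,0],[0,0,0.038,0,0],[0,0,0.039,0,0],[0,0,0.039,0,0]]';python3 -m inch '[[0,0,0.001,0,0],[0,0,0.0015,0,0],[0,0,0.002,0,0],[0,0,0.0025,0,0],[0,0,0.003,0,0],[0,0,0.0035,0,0],[0,0,0.0035,0,0],[0,0,0.0035,0,0]]'; python3 to.py 471.4 217.1 361.7 1.05
```

```text
time: 8.45
tool_pos: [471.3, 217.2, 364.9]
tcp_rot: [3.141, -0.0, 1.05]
contact_force: [-0.2, 0.9, -1.4]
grip_width: 21.8
finger_force: 30.0
time: 9.12
tool_pos: [471.3, 217.1, 361.3]
tcp_rot: [3.141, -0.0, 1.05]
contact_force: [-1.1, 0.2, -0.2]
grip_width: 21.8
finger_force: 30.0
at [471.3 217.1 361.3] [ 3.1414 -0.      1.0498] shift [ 0.      0.0001 -0.0004] spin -0.0002 F [-1.1  0.2 -0.2] grip 21.8 t 9.12
```

```bash
python3 -m inch '[[0,0,0.0003,0,0],[0,0,0.0006,0,0],[0,0,0.0009,0,0],[0,0,0.0012,0,0],[0,0,0.0012,0,0],[0,0,0.0012,0,0]]'; python3 to.py 471.4 217.1 361.7 1.05
```

```text
time: 9.62
tool_pos: [471.2, 217.1, 360.9]
tcp_rot: [3.141, -0.001, 1.05]
contact_force: [-2.4, -0.6, 6.7]
grip_width: 21.8
finger_force: 30.0
at [471.2 217.1 360.9] [ 3.1409e+00 -6.0000e-04  1.0498e+00] shift [ 0.0001  0.0002 -0.0008] spin -0.0002 F [-2.4 -0.6  6.7] grip 21.8 t 9.62
```

Contact is about 8 N on the pad. Starting the draw along leg 1, 20 mm per call at 3 cm/s.

```bash
python3 -m inch '[[-0.0024,0.0008,0,0,0],[-0.0047,0.0017,0,0,0],[-0.0071,0.0025,0,0,0],[-0.0094,0.0033,0,0,0],[-0.0118,0.0041,0,0,0],[-0.0142,0.005,0,0,0],[-0.0165,0.0058,0,0,0],[-0.0189,0.0066,0,0,0]]'
```

```text
time: 10.28
tool_pos: [467.6, 198.0, 360.8]
tcp_rot: [-3.141, -0.003, 1.049]
contact_force: [-3.7, 7.1, 6.3]
grip_width: 21.7
finger_force: 30.0
```

```bash
python3 -m inch '[[-0.0024,0.0008,0,0,0],[-0.0047,0.0017,0,0,0],[-0.0071,0.0025,0,0,0],[-0.0094,0.0033,0,0,0],[-0.0118,0.0041,0,0,0],[-0.0142,0.005,0,0,0],[-0.0165,0.0058,0,0,0],[-0.0189,0.0066,0,0,0]]'
```

```text
time: 10.95
tool_pos: [464.3, 177.9, 360.6]
tcp_rot: [3.14, -0.002, 1.05]
contact_force: [1.9, 3.4, 5.7]
grip_width: 21.5
finger_force: 30.0
```

```bash
python3 -m inch '[[-0.0024,0.0008,0,0,0],[-0.0047,0.0017,0,0,0],[-0.0071,0.0025,0,0,0],[-0.0094,0.0033,0,0,0],[-0.0118,0.0041,0,0,0],[-0.0118,0.0041,0,0,0]]'; python3 - <<'E'
from h import *
b=capture("side")
p=np.load("box2.npy");co,s=np.cos(p[2]),np.sin(p[2])
o=get_obs()["tool_pos"]-[p[0],p[1],0];print("local",co*o[0]+s*o[1],-s*o[0]+co*o[1])
W=lambda x,y,z:(p[0]+co*x-s*y,p[1]+s*x+co*y,z)
t=tip_of(b,"stylus_tip");print([(r["centre"],r["conf"]) for r in t[:2]],proj(b,W(-50,30,93)))
cv2.imwrite("pics/e1.png",cv2.resize(b["color"][165:265,190:300,::-1],None,fx=6,fy=6,interpolation=cv2.INTER_CUBIC))
E
```

```text
time: 11.45
tool_pos: [461.8, 165.2, 360.6]
tcp_rot: [3.14, -0.001, 1.05]
contact_force: [0.3, 0.4, 6.6]
grip_width: 22.0
finger_force: 30.0
local -49.988972128123116 27.202361323655317
[([252.9, 233.5], 0.81), ([246.4, 202.7], 0.41)] [252.21345961 232.40857596]
```

View pics/e1.png

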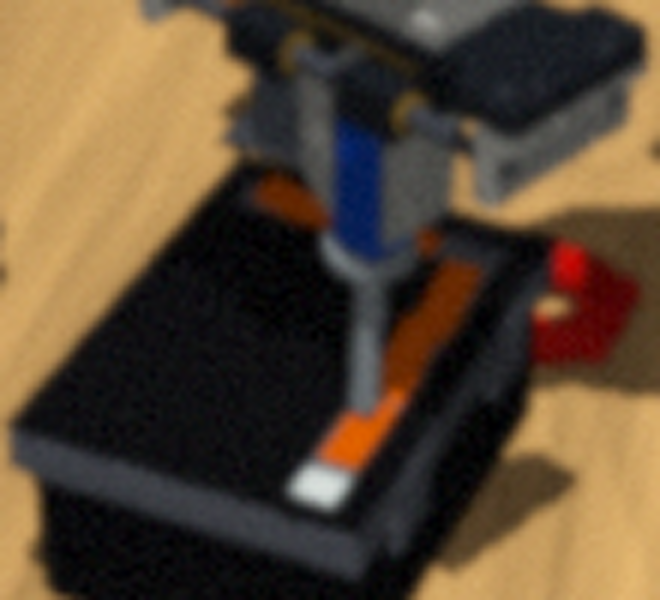

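Clip 1 lies flush with the tip at its end, (364,408) in the crop. I'll check the lateral offset numerically against pad and clip pixels.

```bash
python3 - <<'E'
from h import *
b=capture("side")
p=np.load("box2.npy");co,s=np.cos(p[2]),np.sin(p[2])
def loc(px,z=93):
    d=onz(b,px,z)-[p[0],p[1],0];return round(co*d[0]+s*d[1],1),round(-s*d[0]+co*d[1],1)
crop=lambda u,v:((u+.5)/6+190-.5,(v+.5)/6+165-.5)
for n,u in dict(pad=(320,485),tip=(364,410),le=(337,430),re=(385,430),tipup=(367,330)).items():print(n,loc(crop(*u)))
h=cv2.cvtColor(b["color"],cv2.COLOR_RGB2HSV)
m=((h[:,:,0]<20)&(h[:,:,1]>170)&(h[:,:,2]>190)).astype(np.uint8);m[:230]=0;m[250:]=0;m[:,:230]=0;m[:,262:]=0
ys,xs=np.where(m);L=np.array([loc((x,y)) for x,y in zip(xs,ys)]);print(len(L),L.min(0),L.max(0),np.median(L,0))
E
```

```text
pad (np.float64(-49.7), np.float64(79.6))
tip (np.float64(-46.6), np.float64(33.6))
le (np.float64(-42.1), np.float64(48.6))
re (np.float64(-58.9), np.float64(40.9))
tipup (np.float64(-26.9), np.float64(-11.9))
48 [-56.5  22.7] [-43.8  64.2] [-51.1  49.9]
```

```bash
python3 -m inch '[[-0.0025,0.0006,0,0,0],[-0.005,0.0012,0,0,0],[-0.0074,0.0018,0,0,0],[-0.0097,0.0024,0,0,0],[-0.0121,0.0032,0,0,0],[-0.0145,0.0041,0,0,0],[-0.0168,0.0049,0,0,0],[-0.0192,0.0057,0,0,0]]'; python3 -m inch '[[-0.0024,0.0008,0,0,0],[-0.0047,0.0017,0,0,0],[-0.0071,0.0025,0,0,0],[-0.0094,0.0033,0,0,0],[-0.0118,0.0041,0,0,0],[-0.0142,0.005,0,0,0],[-0.0165,0.0058,0,0,0],[-0.0189,0.0066,0,0,0]]'
```

```text
time: 12.27
tool_pos: [457.0, 145.9, 360.1]
tcp_rot: [3.141, -0.0, 1.05]
contact_force: [-0.0, 2.5, 4.8]
grip_width: 22.0
finger_force: 30.0
time: 12.93
tool_pos: [453.2, 126.1, 360.0]
tcp_rot: [3.142, -0.0, 1.05]
contact_force: [0.3, 4.0, 4.6]
grip_width: 22.1
finger_force: 30.0
```

```bash
python3 -m inch '[[-0.0024,0.0008,0,0,0],[-0.0047,0.0017,0,0,0],[-0.0071,0.0025,0,0,0],[-0.0094,0.0033,0,0,0],[-0.0118,0.0041,0,0,0],[-0.0142,0.005,0,0,0],[-0.0165,0.0058,0,0,0],[-0.0189,0.0066,0,0,0]]'; python3 -m inch '[[-0.0024,0.0008,0,0,0],[-0.0047,0.0017,0,0,0],[-0.0071,0.0025,0,0,0],[-0.0094,0.0033,0,0,0],[-0.0118,0.0041,0,0,0],[-0.0142,0.005,0,0,0],[-0.0165,0.0058,0,0,0],[-0.0189,0.0066,0,0,0]]'
```

```text
time: 13.6
tool_pos: [449.4, 106.5, 359.9]
tcp_rot: [-3.141, 0.0, 1.05]
contact_force: [-0.0, 4.2, 3.9]
grip_width: 21.9
finger_force: 30.0
time: 14.27
tool_pos: [445.8, 86.7, 359.8]
tcp_rot: [-3.141, 0.001, 1.05]
contact_force: [0.1, 2.4, 0.6]
grip_width: 21.7
finger_force: 30.0
```

Clips 2 and 3 are passed. The downward force is fading, so I'll add 1 mm of press on the way to the corner.

```bash
python3 -m inch '[[-0.0024,0.0008,0.0003,0,0],[-0.0047,0.0017,0.0006,0,0],[-0.0071,0.0025,0.0008,0,0],[-0.0094,0.0033,0.001,0,0],[-0.0118,0.0041,0.001,0,0],[-0.0142,0.005,0.001,0,0],[-0.0165,0.0058,0.001,0,0],[-0.0189,0.0066,0.001,0,0]]'; python3 - <<'E'
from h import *
b=capture("side")
p=np.load("box2.npy");co,s=np.cos(p[2]),np.sin(p[2])
o=get_obs()["tool_pos"]-[p[0],p[1],0];print("local",co*o[0]+s*o[1],-s*o[0]+co*o[1])
t=tip_of(b,"stylus_tip");print([(r["centre"],r["conf"]) for r in t[:2]])
for r in t[:1]:
    d=onz(b,r["centre"],93)-[p[0],p[1],0];print("tip local",co*d[0]+s*d[1],-s*d[0]+co*d[1])
cv2.imwrite("pics/e2.png",cv2.resize(b["color"][165:265,190:300,::-1],None,fx=6,fy=6,interpolation=cv2.INTER_CUBIC))
E
```

```text
time: 14.93
tool_pos: [442.4, 67.3, 359.5]
tcp_rot: [3.141, -0.001, 1.05]
contact_force: [0.3, 3.7, 5.2]
grip_width: 22.1
finger_force: 30.0
local -51.27860568868849 -72.99996280707325
[([266.7, 213.8], 0.87)]
tip local -53.082614971881696 -48.76776373245057
```

View pics/e2.png

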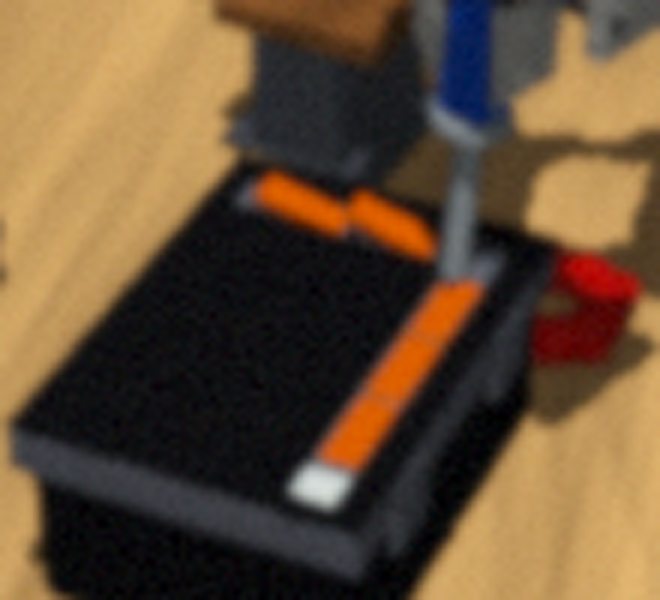

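Clips 1–3 are flush and 4–5 still stand up. The stylus has pivoted, and the tip at (458,278) lags the gripper. Measuring the lag.

```bash
cat > tip.py <<'E'
from h import *
p=np.load("box2.npy");co,s=np.cos(p[2]),np.sin(p[2])
def l(v): d=v-np.array([p[0],p[1],0]);return np.round([co*d[0]+s*d[1],-s*d[0]+co*d[1]],1)
print("tcp",l(get_obs()["tool_pos"]))
for i in range(2):
    b=capture("side")
    for t in("stylus_tip",):
        for r in tip_of(b,t)[:1]: print("net",np.round(r["centre"],1),l(onz(b,r["centre"],93)))
    for r in trace(b,"stylus")[:1]:
        m=r["pixels"];ys,xs=np.where(m);k=ys.max();rows=[y for y in range(k-14,k+1) if m[y].any()]
        c=[(np.where(m[y])[0].mean(),np.where(m[y])[0].min(),np.where(m[y])[0].max()) for y in rows]
        f=np.polyfit(rows[:-3],[q[0] for q in c][:-3],1)
        # shaft axis column at bottom row; bottom outline ~ lowest row+.5; 
        print("mask bottom",k,np.polyval(f,k),"slope",f[0],l(onz(b,(np.polyval(f,k),k+.5),93)),l(onz(b,(np.polyval(f,k),k-.8),93)))
E
python3 tip.py; python3 - <<'E'
from tip import *
print(proj(b,(p[0]+co*-50+s*75,p[1]+s*-50-co*75,93)))
print(l(onz(b,(265.9,210.9),93)))
E
```

```text
tcp [-51.3 -73. ]
net [264.7 211.1] [-44.3 -56.7]
mask bottom 211 265.12354312354296 slope -0.12762237762237533 [-45.9 -55.6] [-43.8 -60.5]
net [263.3 209.8] [-39.  -60.1]
mask bottom 210 265.07284382284377 slope -0.11888111888111051 [-44.2 -59.3] [-42.1 -64.2]
tcp [-51.3 -73. ]
net [266.  212.5] [-49.5 -52.8]
mask bottom 210 264.98659673659665 slope -0.12412587412586028 [-44.  -59.2] [-41.9 -64.1]
net [267.5 212.1] [-52.2 -55.9]
mask bottom 211 265.1381118881118 slope -0.1013986013986043 [-45.9 -55.7] [-43.8 -60.5]
[269.68177021 207.61400288]
[-46.7 -58.7]
```

The tip is about 15 mm behind along tool x, at box-frame (-46,-59). I'll advance until the tip itself is at the corner.

```bash
python3 -m inch '[[-0.0023,0.0003,0,0,0],[-0.0047,0.0005,0,0,0],[-0.007,0.0008,0,0,0],[-0.0093,0.001,0,0,0],[-0.0117,0.0013,0,0,0],[-0.014,0.0016,0,0,0],[-0.0163,0.0018,0,0,0],[-0.0163,0.0018,0,0,0]]'; python3 tip.py
```

```text
time: 16.3
tool_pos: [435.6, 51.7, 359.3]
tcp_rot: [3.141, 0.001, 1.05]
contact_force: [0.5, 0.1, 6.8]
grip_width: 21.9
finger_force: 30.0
tcp [-55.1 -89.1]
net [268.6 208.3] [-48.6 -71.3]
mask bottom 207 269.0402097902097 slope -0.12762237762237486 [-48.4 -74.8] [-46.2 -79.7]
net [270. 210.] [-54.5 -66.3]
mask bottom 207 269.0343822843822 slope -0.13811188811188185 [-48.3 -74.8] [-46.2 -79.7]
```

The tip is at the corner. Now leg 2.

```bash
python3 -m inch '[[0.0008,0.0024,0,0,0],[0.0017,0.0047,0,0,0],[0.0025,0.0071,0,0,0],[0.0033,0.0094,0,0,0],[0.0041,0.0118,0,0,0],[0.005,0.0142,0,0,0],[0.0058,0.0165,0,0,0],[0.0066,0.0189,0,0,0]]'; python3 tip.py;  python3 -m inch '[[0.0008,0.0024,0,0,0],[0.0017,0.0047,0,0,0],[0.0025,0.0071,0,0,0],[0.0033,0.0094,0,0,0],[0.0041,0.0118,0,0,0],[0.005,0.0142,0,0,0],[0.0058,0.0165,0,0,0],[0.0066,0.0189,0,0,0]]'; python3 tip.py
```

```text
time: 17.27
tool_pos: [452.7, 48.6, 358.9]
tcp_rot: [-3.133, 0.005, 1.051]
contact_force: [-13.6, 1.9, 18.3]
grip_width: 22.3
finger_force: 30.3
tcp [-37.7 -89.1]
net [265.9 206.3] [-39.2 -76.1]
mask bottom 207 264.41200466200456 slope -0.10839160839160364 [-37.8 -69.9] [-35.6 -74.9]
net [267.  208.6] [-45.5 -68.5]
mask bottom 206 264.46794871794873 slope -0.057692307692308625 [-36.3 -73.8] [-34.1 -78.8]
time: 18.23
tool_pos: [472.8, 44.8, 359.1]
tcp_rot: [-3.134, 0.005, 1.051]
contact_force: [-13.0, 2.9, 19.3]
grip_width: 22.4
finger_force: 30.2
tcp [-17.3 -89.1]
net [256.9 207.4] [-20.5 -62.5]
mask bottom 204 257.71503496503504 slope -0.06293706293706917 [-17.4 -74.4] [-15.1 -79.4]
net [255.6 205.6] [-14.4 -68. ]
mask bottom 204 256.2360139860141 slope -0.07517482517483469 [-14.  -72.8] [-11.7 -77.9]
```

```bash
python3 -m inch '[[0.0008,0.0024,0,0,0],[0.0017,0.0047,0,0,0],[0.0025,0.0071,0,0,0],[0.0033,0.0094,0,0,0],[0.0041,0.0118,0,0,0],[0.005,0.0142,0,0,0],[0.0058,0.0165,0,0,0],[0.0066,0.0189,0,0,0]]';  python3 -m inch '[[0.0008,0.0024,0,0,0],[0.0017,0.0047,0,0,0],[0.0025,0.0071,0,0,0],[0.0033,0.0094,0,0,0],[0.0041,0.0118,0,0,0],[0.005,0.0142,0,0,0],[0.0058,0.0165,0,0,0],[0.0066,0.0189,0,0,0]]'; python3 tip.py; python3 -m inch '[[0.0008,0.0024,0,0,0],[0.0017,0.0047,0,0,0],[0.0025,0.0071,0,0,0],[0.0033,0.0094,0,0,0],[0.0041,0.0118,0,0,0],[0.005,0.0142,0,0,0],[0.0058,0.0165,0,0,0],[0.0066,0.0189,0,0,0]]'; python3 tip.py
```

```text
time: 19.2
tool_pos: [492.6, 41.2, 359.1]
tcp_rot: [-3.134, 0.004, 1.05]
contact_force: [-10.5, 2.1, 16.6]
grip_width: 22.5
finger_force: 30.1
time: 19.87
tool_pos: [512.1, 37.5, 359.2]
tcp_rot: [-3.134, 0.005, 1.051]
contact_force: [-10.8, 2.9, 16.3]
grip_width: 22.8
finger_force: 30.1
tcp [ 22.7 -89.2]
net [244.7 201.9] [ 17.3 -70.7]
mask bottom 200 242.8432400932401 slope -0.08216783216783324 [ 24.3 -74.2] [ 26.7 -79.2]
net [240.6 200.9] [ 28.7 -70.2]
mask bottom 199 242.21503496503496 slope -0.06293706293706337 [ 27.6 -77.4] [ 30.1 -82.5]
time: 20.83
tool_pos: [532.1, 33.7, 359.0]
tcp_rot: [-3.135, 0.004, 1.05]
contact_force: [-9.4, 1.2, 13.7]
grip_width: 22.0
finger_force: 30.0
tcp [ 43.1 -89.3]
net [236.9 197.3] [ 44.3 -80.4]
net [234.3 200.6] [ 44.  -64.7]
mask bottom 198 234.68822843822835 slope -0.06118881118881357 [ 47.1 -73.3] [ 49.7 -78.4]
```

```bash
python3 -m inch '[[0.0008,0.0024,0,0,0],[0.0017,0.0047,0,0,0],[0.0022,0.0062,0,0,0],[0.0025,0.0071,0,0,0],[0.0026,0.0075,0,0,0],[0.0026,0.0075,0,0,0]]'; python3 tip.py
```

```text
time: 21.63
tool_pos: [540.4, 32.1, 358.9]
tcp_rot: [-3.137, 0.003, 1.05]
contact_force: [-6.5, 1.7, 10.5]
grip_width: 21.9
finger_force: 30.0
tcp [ 51.5 -89.3]
net [128.  262.6] [151.4 231.6]
mask bottom 196 232.03962703962702 slope -0.07867132867133421 [ 57.3 -78.3] [ 59.9 -83.5]
net [234.  200.2] [ 45.4 -65.9]
mask bottom 197 231.66491841491833 slope -0.10314685314685412 [ 56.2 -73.9] [ 58.8 -79.1]
```

The tip is at about x = 54 mm, past clip 5's end. Lifting off, then checking the clips and the stylus lean.

```bash
python3 -m inch '[[0,0,-0.002,0,0],[0,0,-0.006,0,0],[0,0,-0.014,0,0],[0,0,-0.024,0,0],[0,0,-0.036,0,0],[0,0,-0.044,0,0],[0,0,-0.048,0,0],[0,0,-0.048,0,0]]'; python3 to.py 554.9 -163.4 407 1.05
```

```text
time: 22.6
tool_pos: [542.0, 32.3, 408.3]
tcp_rot: [3.139, -0.001, 1.05]
contact_force: [-0.2, -0.3, -1.7]
grip_width: 21.9
finger_force: 30.0
at [542.   32.3 408.3] [ 3.1394e+00 -8.0000e-04  1.0498e+00] shift [-0.1633  0.1086  0.0013] spin -0.0002 F [-0.2 -0.3 -1.7] grip 21.9 t 22.6
```

```bash
python3 -m inch '[[-0.01,0.007,0,0,0],[-0.03,0.02,0,0,0],[-0.055,0.037,0,0,0],[-0.08,0.053,0,0,0],[-0.105,0.07,0,0,0],[-0.13,0.087,0,0,0],[-0.148,0.098,0,0,0],[-0.158,0.105,0,0,0]]'; python3 -m inch '[[-0.004,0.0026,0,0,0],[-0.0053,0.0036,0,0,0],[-0.0053,0.0036,0,0,0],[-0.0053,0.0036,0,0,0]]'; python3 to.py 554.9 -163.4 407 1.05
cat > st.py <<'E'
from h import *
b=capture("side");a=capture("top")
o=get_obs();T=o["tool_pos"]
G=T-[0,0,159]
for c,n in((b,"side"),(a,"top")):
    for r in tip_of(c,"stylus_tip")[:1]: print(n,"tip",np.round(r["centre"],1),round(r["conf"],2),onz(c,r["centre"],T[2]-267.5).round(1))
    for r in trace(c,"stylus")[:1]:
        m=r["pixels"];ys,xs=np.where(m);k=ys.max();rows=range(k-14,k-1)
        f=np.polyfit(rows,[np.where(m[y])[0].mean() for y in rows],1)
        px=(np.polyval(f,k),k-.2);print(n,"mask",px,f[0],onz(c,px,T[2]-267.5).round(1))
    for q in(0,14.3):
        w=T+[.4976*q,.867*q,-267.5];g=T+[.4976*q*.45,.867*q*.45,-210];print(n,"pred L",q,proj(c,w),"slope",(proj(c,w)-proj(c,g))[0]/(proj(c,w)-proj(c,g))[1])
cv2.imwrite("pics/f1.png",cv2.resize(b["color"][125:265,180:300,::-1],None,fx=4,fy=4,interpolation=cv2.INTER_CUBIC))
E
python3 st.py
```

```text
time: 23.27
tool_pos: [553.9, -160.2, 406.0]
tcp_rot: [-3.14, 0.001, 1.047]
contact_force: [0.5, -0.1, -1.1]
grip_width: 21.7
finger_force: 30.0
time: 23.6
tool_pos: [554.8, -162.3, 406.9]
tcp_rot: [-3.141, -0.0, 1.051]
contact_force: [-0.2, -0.2, -1.3]
grip_width: 21.9
finger_force: 30.0
at [ 554.8 -162.3  406.9] [-3.1411e+00 -2.0000e-04  1.0510e+00] shift [-0.001   0.0007 -0.0001] spin 0.001 F [-0.2 -0.2 -1.3] grip 21.9 t 23.6
side tip [243.5 145.7] 0.81 [ 566.8 -143.9  139.6]
side mask (np.float64(245.29120879120882), np.float64(141.8)) -0.09340659340659314 [ 567.8 -167.4  139.6]
side pred L 0 [249.13582501 143.18205273] slope 0.005820323161279088
side pred L 14.3 [245.66835537 144.92542137] slope -0.09378194092058446
top mask (np.float64(nan), np.float64(209.8)) nan [nan nan nan]
top pred L 0 [304.55765795 175.04051915] slope -0.8545000312299872
top pred L 14.3 [300.72077914 172.94590792] slope -4.447475355521762st.py:9: RuntimeWarning: Mean of empty slice.
  f=np.polyfit(rows,[np.where(m[y])[0].mean() for y in rows],1)
  ret = ret.dtype.type(ret / rcount)
```

View pics/f1.png

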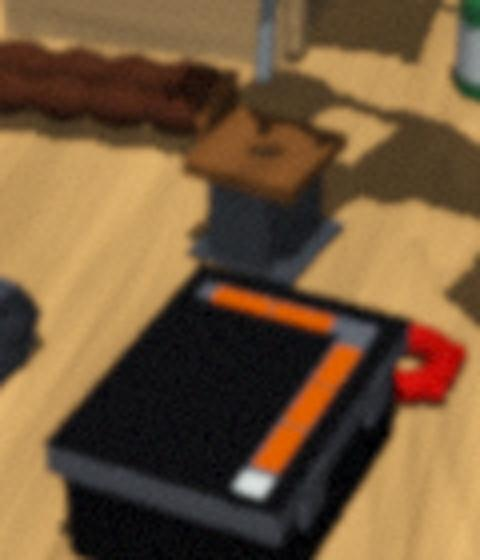

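All five clips lie flush. The shaft lean (slope -0.093) matches my 14 mm tip-offset model, and the empty hole shows at (265,151). Checking the hole position and the settled pose.

```bash
python3 - <<'E'
from h import *
b=capture("side");print(proj(b,(562,-151,85)),onz(b,(246,162.5),85))
# dark hole pixels on wood plate
g=b["color"][158:168,238:255].astype(int).sum(2);print(g)
for r in tip_of(b,"stand_hole")[:1]:print(r,onz(b,r["centre"],85))
E
python3 to.py 554.9 -163.4 363 1.05
```

```text
[245.93588051 160.93088193] [ 559.55070135 -142.48632456   85.        ]
[[268 261 261 261 275 234 196 155 174 194 220 251 243 246 230 234 241]
 [265 270 259 252 254 241 222 210 209 232 238 245 248 250 248 257 240]
 [265 262 258 249 236 234 216 212 211 219 214 224 232 245 254 247 245]
 [255 253 253 238 209 189 193 184 187 196 188 195 223 229 242 247 246]
 [262 266 249 238 198 176 161 165 158 161 157 168 195 230 229 243 245]
 [247 255 252 233 206 188 172 161 158 166 164 176 207 230 248 239 248]
 [256 257 253 240 224 208 203 200 191 194 203 219 228 239 255 249 250]
 [254 248 249 244 235 227 223 226 224 222 227 235 239 248 267 255 250]
 [248 238 230 226 224 220 226 217 225 224 231 235 258 250 254 257 255]
 [231 230 223 232 221 238 226 228 237 238 247 250 254 259 256 248 248]]
{'centre': [247.0, 159.8], 'conf': 0.88} [ 560.58873164 -157.99530703   85.        ]
at [ 554.8 -163.   407.1] [3.1414e+00 1.0000e-04 1.0503e+00] shift [-0.0003  0.0003  0.0441] spin 0.0003 F [-0.3 -0.1 -1.3] grip 21.9 t 24.0
```

```bash
python3 - <<'E'
from h import *
a=capture("top");b=capture("side")
print("plate top",onz(a,(299.9,174.7),85).round(1),"collar top",onz(a,(299.0,175),91).round(1),"plate side",onz(b,(245.8,161.5),85).round(1), "collar side",onz(b,(245.3,161.0),88).round(1))
# brown plate mask in the original top picture
im=np.load("pixtop.npy");h=cv2.cvtColor(im,cv2.COLOR_RGB2HSV)
for n,c,img,(x0,y0,x1,y1) in(("top0",a,im,(280,155,325,200)),("side",b,b["color"],(222,145,272,178))):
    q=img[y0:y1,x0:x1].astype(int);v=q.sum(2);rg=(q[:,:,0]-q[:,:,2])/np.maximum(q[:,:,0],1)
    m=((v>170)&(v<330)&(rg>.45)).astype(np.uint8)
    k,lab,st,ce=cv2.connectedComponentsWithStats(cv2.morphologyEx(m,cv2.MORPH_CLOSE,np.ones((3,3),np.uint8)));i=1+st[1:,4].argmax()
    hull=cv2.convexHull(np.argwhere(lab==i)[:,::-1].astype(np.int32));M=cv2.moments(hull);r=(M["m10"]/M["m00"]+x0,M["m01"]/M["m00"]+y0)
    print(n,st[i],r,onz(c,r,85).round(1))
E
```

```text
plate top [ 562.  -151.5   85. ] collar top [ 560.4 -147.9   91. ] plate side [ 561.6 -147.8   85. ] collar side [ 562.4 -145.4   88. ]
top0 [  4   5  37  32 708] (301.9416767922236, 175.4455245038477) [ 559.4 -158.4   85. ]
side [  0   0  50  33 885] (249.82763825991492, 160.30890627144228) [ 551.7 -157.2   85. ]
```

```bash
python3 -m inch '[[0.001,-0.0005,0.01,0,0],[0.001,-0.0005,0.025,0,0],[0.001,-0.0005,0.037,0,0],[0.001,-0.0005,0.043,0,0],[0.001,-0.0005,0.047,0,0],[0.001,-0.0005,0.05,0,0],[0.001,-0.0005,0.05,0,0],[0.001,-0.0005,0.05,0,0]]'; python3 tip.py 2>/dev/null | head -0; python3 -m inch '[[0,0,0.001,0,0],[0,0,0.002,0,0],[0,0,0.003,0,0],[0,0,0.004,0,0],[0,0,0.005,0,0],[0,0,0.006,0,0],[0.0003,0,0.007,0,0],[0.0003,0,0.008,0,0]]'
```

```text
time: 24.77
tool_pos: [555.0, -162.3, 357.4]
tcp_rot: [3.141, -0.0, 1.05]
contact_force: [-0.8, 0.4, -0.7]
grip_width: 21.8
finger_force: 30.0
time: 25.73
tool_pos: [555.0, -161.9, 348.9]
tcp_rot: [3.142, 0.0, 1.05]
contact_force: [0.2, 0.1, -1.1]
grip_width: 22.1
finger_force: 30.0
```

The tip is below the plate with no force, so it is in the hole. Lowering along the lean.

```bash
python3 -m inch '[[0.0005,0,0.004,0,0],[0.001,0,0.008,0,0],[0.0015,0,0.012,0,0],[0.002,0,0.016,0,0],[0.0026,0,0.02,0,0],[0.0031,0,0.024,0,0],[0.0036,0,0.028,0,0],[0.0042,0,0.032,0,0]]'
```

```text
time: 26.4
tool_pos: [557.1, -158.3, 316.6]
tcp_rot: [3.142, 0.0, 1.05]
contact_force: [-0.1, -0.0, -0.8]
grip_width: 22.1
finger_force: 30.0
```

```bash
python3 -m inch '[[0.0005,0,0.004,0,0],[0.001,0,0.008,0,0],[0.0015,0,0.012,0,0],[0.002,0,0.016,0,0],[0.0026,0,0.02,0,0],[0.0031,0,0.024,0,0],[0.0036,0,0.028,0,0],[0.0042,0,0.032,0,0]]'
```

```text
time: 27.07
tool_pos: [559.2, -154.6, 284.6]
tcp_rot: [3.142, 0.0, 1.05]
contact_force: [-0.9, -0.5, -1.3]
grip_width: 21.6
finger_force: 30.0
```

```bash
python3 -m inch '[[0.0004,0,0.001,0,0],[0.0008,0,0.002,0,0],[0.0012,0,0.003,0,0],[0.0016,0,0.004,0,0],[0.0022,0,0.005,0,0],[0.003,0,0.006,0,0],[0.004,0,0.0065,0,0],[0.004,0,0.0065,0,0]]'; python3 st.py 2>/dev/null | grep side
```

```text
time: 27.73
tool_pos: [560.8, -151.9, 279.0]
tcp_rot: [3.141, 0.002, 1.05]
contact_force: [-3.9, -4.3, 3.2]
grip_width: 21.9
finger_force: 30.0
side tip [235. 197.] 0.44 [572.9 -65.7  11.5]
side mask (np.float64(243.2857142857143), np.float64(161.8)) -0.00274725274726039 [ 600.6 -260.3   11.5]
side pred L 0 [246.61052422 181.46619677] slope 0.010014149730345165
side pred L 14.3 [243.29534095 183.36323984] slope -0.09529762229185541
```

```bash
python3 -m inch '[[0,0,0.0005,0,0],[0,0,0.001,0,0],[0,0,0.0015,0,0],[0,0,0.002,0,0],[0,0,0.002,0,0]]'; python3 st.py 2>/dev/null | grep "side [mp]"
```

```text
time: 28.45
tool_pos: [560.7, -151.8, 278.8]
tcp_rot: [3.14, 0.002, 1.05]
contact_force: [-8.1, -2.6, 15.2]
grip_width: 21.9
finger_force: 30.0
side mask (np.float64(242.69230769230768), np.float64(161.8)) -0.057692307692309555 [ 602.5 -260.2   11.3]
side pred L 0 [246.63166402 181.54541187] slope 0.009983095792865972
side pred L 14.3 [243.31668069 183.44290851] slope -0.09533322662786989
```

```bash
python3 -m inch '[[0,0,-0.0005,0,0],[0,0,-0.001,0,0],[0,0,-0.001,0,0.3],[0,0,-0.001,0,0.4],[0,0,-0.001,0,1],[0,0,-0.001,0,1],[0,0,-0.001,0,1],[0,0,-0.001,0,1]]'; python3 -m inch '[[0,0,0,0,1],[0,0,0,0,1],[0,0,0,0,1],[0,0,0,0,1],[0,0,0,0,1],[0,0,0,0,1],[0,0,0,0,1],[0,0,0,0,1]]'; python3 st.py 2>/dev/null | grep "side [mp]"
```

```text
time: 29.42
tool_pos: [561.2, -151.1, 277.3]
tcp_rot: [-3.141, -0.0, 1.05]
contact_force: [-0.0, 0.3, -0.4]
grip_width: 56.5
finger_force: 0.0
time: 30.08
tool_pos: [561.2, -151.2, 277.5]
tcp_rot: [3.142, 0.0, 1.05]
contact_force: [0.6, -0.4, -0.5]
grip_width: 91.8
finger_force: 0.0
side mask (np.float64(244.48901098901086), np.float64(163.8)) -0.010989010989011795 [ 594.2 -251.6   10. ]
side pred L 0 [246.44503227 181.99079637] slope 0.01027492742101444
side pred L 14.3 [243.12966708 183.89061696] slope -0.09515551037617385
```

Released. Retreating straight up, then verifying numerically against the first picture.

```bash
python3 -m inch '[[0,0,-0.01,0,1],[0,0,-0.03,0,1],[0,0,-0.06,0,1],[0,0,-0.09,0,1],[0,0,-0.12,0,1],[0,0,-0.14,0,1],[0,0,-0.15,0,1],[0,0,-0.15,0,1]]'; python3 - <<'E'
from h import *
b=capture("side")
def blue(img):
    h=cv2.cvtColor(img,cv2.COLOR_RGB2HSV);m=((h[:,:,0]>105)&(h[:,:,0]<130)&(h[:,:,1]>150)&(h[:,:,2]>60))
    m[:122]=0;m[182:]=0;m[:,:226]=0;m[:,266:]=0
    ys,xs=np.where(m);rows=range(ys.min()+3,ys.max()-2);f=np.polyfit(rows,[xs[ys==y].mean() for y in rows],1)
    return len(xs),xs.mean().round(1),ys.mean().round(1),xs.min(),xs.max(),ys.min(),ys.max(),"slope",f[0].round(3)
print(blue(b["color"]))
old=cv2.imread("pics/side.png")[:,:,::-1];old=cv2.resize(old,(512,384),interpolation=cv2.INTER_AREA);print("before",blue(old))
print("slope vertical",(lambda u,v:(u-v)[0]/(u-v)[1])(proj(b,(562,-150,91)),proj(b,(562,-150,160))))
for t in("jar","dumbbell","trainer","bottle","foot_roller"):
    print(t,[(np.round(r["rect"]).tolist(),round(r["conf"],2)) for r in look_for(b,t)[:1]])
E
```

```text
time: 31.05
tool_pos: [561.2, -151.2, 430.5]
tcp_rot: [3.136, -0.001, 1.05]
contact_force: [0.1, -0.5, -0.0]
grip_width: 91.7
finger_force: 0.0
(195, np.float64(244.7), np.float64(149.5), np.int64(240), np.int64(249), np.int64(139), np.int64(161), 'slope', np.float64(0.043))
before (173, np.float64(245.6), np.float64(148.9), np.int64(242), np.int64(250), np.int64(138), np.int64(160), 'slope', np.float64(-0.001))
slope vertical 0.01083921516224676
jar [([126.0, 248.0, 37.0, 56.0], 0.66)]
dumbbell [([155.0, 200.0, 67.0, 46.0], 0.7)]
trainer [([289.0, 216.0, 14.0, 19.0], 0.55)]
bottle [([303.0, 126.0, 15.0, 43.0], 0.59)]
foot_roller [([204.0, 147.0, 72.0, 26.0], 0.55)]
```

```bash
python3 - <<'E'
from h import *
for i in range(3):
    b=capture("side");q=b["color"].astype(float)
    # wood minus blue alpha along each row: use red channel: handle red~0
    e=[]
    for y in range(141,158):
        r=q[y,232:258,0];bl=q[y,232:258,2]-r;w=np.clip(bl,0,None);w[w<25]=0
        e.append(((w*np.arange(232,258)).sum()/w.sum()))
    f=np.polyfit(range(141,158),e,1);print(f[0].round(4),np.mean(e).round(2))
print(get_obs()["time"])
a=capture("top");print([ (r["rect"],r["conf"]) for r in look_for(a,"stylus")[:1]])
r=trace(b,"stylus")[:1];ys,xs=np.where(r[0]["pixels"]);print(xs.min(),xs.max(),ys.min(),ys.max())
# collar centre row
for y in range(158,168):print(y,q[y,236:256].mean(1).astype(int) if False else (q[y,236:256,2]-q[y,236:256,0]).astype(int))
E
```

```text
0.0477 244.73
0.0445 244.72
0.0501 244.74
31.5
[]
239 250 138 164
158 [-93 -94 -80 -38  26  78 100 103 107 105 106 102  94  72  23 -18 -35 -42
 -37 -36]
159 [-96 -91 -71 -25  28  67  89  96 108 100 101  96  87  56   8 -30 -47 -52
 -46 -39]
160 [-96 -91 -64 -18  24  49  67  77  91  93  95  73  58  34   1 -38 -67 -66
 -61 -51]
161 [-95 -91 -63 -18   9  27  36  54  64  70  60  46  30  20  -3 -42 -74 -85
 -79 -67]
162 [-96 -91 -72 -33  -2  13  21  26  35  38  33  23  16   6 -16 -52 -80 -86
 -88 -81]
163 [-101  -94  -84  -54  -22   -3    7   13   17   18   14   11    5  -10
  -38  -66  -83  -87  -91  -89]
164 [-92 -98 -86 -76 -54 -33 -15  -7  -1   0  -4 -13 -21 -41 -63 -81 -86 -90
 -93 -90]
165 [-93 -90 -91 -87 -75 -65 -50 -38 -35 -34 -35 -47 -58 -71 -81 -88 -92 -91
 -94 -92]
166 [-95 -92 -90 -87 -82 -78 -76 -72 -66 -69 -67 -76 -81 -85 -88 -91 -92 -88
 -91 -89]
167 [-80 -86 -84 -85 -82 -81 -84 -80 -80 -81 -86 -86 -89 -91 -93 -95 -93 -91
 -93 -86]
```

The lean reads 0.04, but the handle is in the gripper's shadow. I'll move the arm aside and measure again.

```bash
python3 -m inch '[[-0.03,0,0,0,1],[-0.07,0,0,0,1],[-0.11,0,0,0,1],[-0.15,0,0,0,1],[-0.19,0,0,0,1],[-0.22,0,0,0,1],[-0.23,0,0,0,1],[-0.23,0,0,0,1]]'; python3 - <<'E'
from h import *
def edges(img,r0,r1):
    q=img.astype(float);L=[];R=[]
    for y in range(r0,r1):
        s=cv2.resize(q[y:y+1,228:264,0],None,fx=10,fy=1,interpolation=cv2.INTER_LINEAR)[0]
        base=s[160:180].min();l=(s[:60].mean()+base)/2;rr=(s[-60:].mean()+base)/2
        c=170;i=c
        while s[i]<l and i>0:i-=1
        j=c
        while s[j]<rr and j<359:j+=1
        L.append(i/10+228);R.append(j/10+228)
    y=np.arange(r0,r1);return [np.polyfit(y,v,1)[0].round(3) for v in(L,R)],np.median(L).round(2),np.median(R).round(2)
old=cv2.resize(cv2.imread("pics/side.png")[:,:,::-1],(512,384),interpolation=cv2.INTER_AREA)
print("before",edges(old,143,158))
for i in range(2):
    b=capture("side");print("now",edges(b["color"],143,158))
a=capture("top");h=cv2.cvtColor(a["color"],cv2.COLOR_RGB2HSV);m=((h[:,:,0]>105)&(h[:,:,0]<130)&(h[:,:,1]>150)&(h[:,:,2]>60));m[:160]=0;m[190:]=0;m[:,:290]=0;m[:,315:]=0
ys,xs=np.where(m);print("top blue",len(xs),xs.mean(),ys.mean(),"before 40 301.4 172.65")
E
```

```text
time: 32.32
tool_pos: [445.4, -352.7, 427.3]
tcp_rot: [-3.142, 0.0, 1.046]
contact_force: [0.4, 1.2, 0.5]
grip_width: 91.7
finger_force: 0.0
before ([np.float64(-0.048), np.float64(0.037)], np.float64(242.3), np.float64(251.0))
now ([np.float64(0.069), np.float64(0.034)], np.float64(240.2), np.float64(249.7))
now ([np.float64(0.071), np.float64(0.035)], np.float64(240.3), np.float64(249.7))
top blue 39 300.35897435897436 171.89743589743588 before 40 301.4 172.65
```

```bash
python3 - <<'E'
from h import *
a=capture("top");b=capture("side");o=np.load("pixtop.npy")
old=cv2.resize(cv2.imread("pics/side.png")[:,:,::-1],(512,384),interpolation=cv2.INTER_AREA)
def grey(img,x0,y0,x1,y1):
    q=img[y0:y1,x0:x1].astype(float);w=np.clip(1-np.abs(q[:,:,0]-q[:,:,2])/40,0,1)*(q.sum(2)>300)
    yy,xx=np.mgrid[y0:y1,x0:x1];return w.sum().round(1),((w*xx).sum()/w.sum()).round(2),((w*yy).sum()/w.sum()).round(2)
def bl(img,x0,y0,x1,y1):
    q=img[y0:y1,x0:x1].astype(float);w=np.clip(q[:,:,2]-q[:,:,0]-15,0,None);yy,xx=np.mgrid[y0:y1,x0:x1];return ((w*xx).sum()/w.sum()).round(2),((w*yy).sum()/w.sum()).round(2)
T=(290,165,310,185);S=(234,157,258,168)
print("top collar",grey(o,*T),grey(a["color"],*T),"blue",bl(o,*T),bl(a["color"],*T))
print("side collar",grey(old,*S),grey(b["color"],*S))
for r in((138,143),(143,148),(148,153),(153,158)):
    print(r,bl(old,234,r[0],258,r[1]),bl(b["color"],234,r[0],258,r[1]))
E
```

```text
top collar (np.float64(25.3), np.float64(297.85), np.float64(175.89)) (np.float64(24.2), np.float64(296.55), np.float64(175.43)) blue (np.float64(301.28), np.float64(172.77)) (np.float64(300.24), np.float64(171.96))
side collar (np.float64(17.7), np.float64(246.1), np.float64(161.86)) (np.float64(24.2), np.float64(244.79), np.float64(162.22))
(138, 143) (np.float64(245.76), np.float64(140.06)) (np.float64(244.58), np.float64(140.33))
(143, 148) (np.float64(245.69), np.float64(144.98)) (np.float64(244.33), np.float64(144.98))
(148, 153) (np.float64(245.68), np.float64(150.0)) (np.float64(244.29), np.float64(149.96))
(153, 158) (np.float64(245.81), np.float64(155.02)) (np.float64(244.72), np.float64(155.02))
```

The collar and handle shifted by the same amount, about 4 mm inside the hole's play, so the stylus hangs upright. Handing in.

```bash
python3 -c "
from plant import *
print(close_job())"
```

```text
the job is handed in; nothing more can be done
None
```

I drew the stylus along the seam in one pass, the last picture shows all five clips flush, and it is back upright in its stand (about 4 mm from where it first hung); the job is handed in, with no verdict returned.

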